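# Set the drilling jig's hold-down to a sample board and jam its lock ring

### The arm

A 6-joint arm with a two-finger parallel gripper is mounted at the origin on a cart in front of the work surface, level with it; the furniture and walls round the work are solid. World frame = base frame: x ahead of the robot, y to its left, z up, the work surface at z = 0. Lengths are in m, angles in rad, forces in N, time in s.
With the tool pointing down it reaches from about 0.375 to 0.975 m from the base axis. Payload 3.8 kg.
Tool frame: the origin (TCP) lies midway between the tips of the shut fingers; the grasp point (between the pads) lies 19 mm behind it; z points along the fingers, y is the line along which they close (so a half turn about z gives the same grasp; the last joint's range is limited). The gripper opens to 88 mm and grips with 3 to 60 N. Pads are 18 mm wide; open, the fingers measure 123 mm over their backs; the gripper's body (75 mm by 187 mm) begins 45 mm behind the grasp point.
Start: joints at [-1.249, 0.264, 1.604, -0, 1.274, -0.037], TCP at [0.237, -0.632, 0.239] pointing down, gripper open.
Joint ranges: [-2.63, 2.63], [-0.94, 2.18], [0.31, 2.57], [-1.31, 4.45], [0, 2.66], [-2.55, 2.55]. Speed limits (rad/s): [2.57, 2.57, 3.14, 3.14, 3.14, 3.14].

### API

Orientations are given as a unit quaternion [x, y, z, w].
In Python, from bench import manip gives the robot as it stands.
- The arm moves only by the tool send_rows, never from a script. Its argument "rows" is a list that holds one entry, the list of rows, each a list of 7 numbers: the shift along the tool's x, y, z as a fraction of full scale, then the turn, a rotation vector about the tool's x, y, z as a fraction of full scale, then the closure, from -1 (fully open) to 1 (shut). In form: [[[x, y, z, ax, ay, az, grip], ...]]. A call has 1 to 8 rows; each row is the pose to reach, as a shift and turn from the pose commanded when the call began, along the tool's axes at that moment, turning the shorter way round; what a row does not reach only later rows make up. Full scale, the value 1, is 1000 mm for a shift and 180 degrees for a turn. A row lasts 1/8 s, in which the tool goes at most 62.5 mm and 10.7 degrees, less where a joint would pass 70% of its speed; a pose out of reach is approached as far as the arm can. A call with a number of a shift or a turn outside -1 to 1 is refused whole. A call with a gripper value outside its range is refused whole. The fingers move at their own pace and stop on an object; "newtons" is the grip in N (left out, the last holds). Time passes only in rows, so rows that repeat a pose let the fingers close. It gives the time, the measured TCP pose, the force, the opening and the grip force at its end, in the units of the state.
- manip.get_obs(): the state, without advancing time (a new reading comes with each control period).
- manip.get_image(name): name is "scene" or "top"; returns a dict with "pixels" (480x640x3 uint8, blue, green, red), "fx", "fy", "cx", "cy" (pixels), "R" (3x3) and "t" (3): a world point X has camera coordinates R X + t. Camera axes: x right, y down, z forward; pixel columns grow to the right and rows downward; lengths in m; the calibration is good to about 2 mm. A picture is of the moment at which its call begins. There is no depth.
- manip.finish_job(): hands the job in; it is judged then, once.
The state is a dict: "t": time; "q": joint angles; "dq": joint speeds; "joint_efforts": joint torques, N m; "tool_pos": TCP position; "tcp_rot": TCP orientation; "ft_force": force on the tool from outside, world axes, zero at the start; "ft_torque": the same for the moment, N m; "width": finger opening in m; "finger_force": force on a finger pad.
Only numpy, scipy, OpenCV 4.12 (cv2) and the standard library are available. Lean on these libraries where they do the work, as an engineer would, in place of code of your own. Each camera call takes 0.05 s, during which the arm holds its last target. There are 200 camera calls.

### The job

A batch of boards is to be bored in this jig: turn the black knob clockwise until the hold-down's rubber pad presses firmly on the sample board, without crushing it. Then turn the steel lock ring under the knob clockwise until it is jammed tight on the shoulder below it, without forcing it, so that the setting cannot shake loose. Leave the board lying in the jig and the other things on the bench alone.

Things in the scene. Friction and masses are not known exactly. Their poses are not given: they have to be found in the camera images.
- jig: Plywood drilling jig screwed to the bench, base 205 x 300 x 18 mm, with fence, end stop and aluminium drill plate (all below z 75 mm). Origin on the bench top, straight under the upright axis that knob, spindle and ring share; its x points to the bracket's column, z up. The base reaches from x -75 to +130 mm, y +-150 mm.
- clamp_arm: Grey cast bracket of the hold-down; origin and axes as the jig's. Column at x 67 to 97 mm; arm 38 mm wide, top at z 94 mm. On it, round the axis, a steel shoulder 47 mm across whose top, z 108 mm, is the seat of the lock ring. Nothing but the ring and the knob stands higher than this.
- hold_down: Upright spindle with a round rubber pad, 27 mm across, at its foot; does not turn, only moves up and down with the knob. Origin on the axis near the pad's underside, which lies up to 0.8 mm above or below it, a new amount each time; the pad starts 0.8 to 3.9 mm above the board. Once it touches, its force grows by about 150 N per rad of the knob. Firm is about 80 N (40 to 120); over 160 N crushes.
- knob_grip (a point): Centre of the black ribbed knob on the spindle, at mid-height; knob 36 mm across, 16 mm tall, its underside at least 3 mm above the ring. Clockwise from above lowers it with the pad, 10 mm a turn. Free turning takes about 0.25 N m; each 10 N of pad force adds 0.016 N m. A wrist reading taken at rest may show the friction the other way round, but rises by as much. Stays where it is left.
- lock_ring: The lock ring as it moves up and down (does not turn with it): origin at the centre of the ring's underside, z up. A dark fibre washer stands out about 3 mm below it, more or less worn (up to 0.8 mm either way, a new amount each time); it starts 1.1 to 4.2 mm above the seat.
- ring_grip (a point): Centre of the knurled steel lock ring, at mid-height; 62 mm across, 12 mm tall, on the axis below the knob. Clockwise from above lowers it, 10 mm a turn. Free turning takes about 0.35 N m. Once its washer is on the seat the force there grows by about 210 N per rad, each 10 N adding 0.016 N m. Tight is about 140 N (over 60); over 250 N is forced. Does not turn with the knob; stays where it is left.
- sample: The sample board lying in the jig under the pad, on a thin cork spoil board: a loose wooden offcut 64 x 110 x 26 mm (x, y, z), origin at the centre of its underside.
- offcut_b: Bystander: loose wooden offcut 64 x 110 x 26 mm beside the jig; origin at the centre of its underside.
- offcut_c: Bystander: a second loose offcut of the same size beside the jig; origin at the centre of its underside.
- tape: Bystander: yellow tape measure, 38 x 101 x 65 mm, standing at the other end of the jig; origin under its middle.
- pencil: Bystander: flat carpenter's pencil, 172 mm long, lying along the front of the jig's base; origin near its middle.
- level: Bystander: red short level, 18 x 230 x 45 mm, on the bench to the right; origin at the centre of its underside.
There are look-alikes about, which are no part of the job. What is shaped like the sample but green or orange is not meant.

How it is judged:
By the outcome, as a careful person would: the job done as asked, in the order asked, and still so for the second after the job is handed in, with the robot touching nothing.
It also fails if it takes over 67 s, if anything falls off the work surface, if the arm or the gripper's body presses on something with over 40 N, if the wrist force passes 120 N, or if a joint passes its speed limit or range.

## Working session

There is one attempt and no reset: what is moved stays moved. The work goes in short steps, Python scripts to look and compute and a tool call to move; the robot and the scene stay as the last step left them, time stands still between calls to the robot, and variables do not carry over. Pictures are saved under pics/ and viewed, at most 10 in all, crops included, and the job is handed in when it is done.

Besides the shell and the picture viewer there is one more tool, called after "Request:" as name(argument=value, ...) on one line, values as JSON. send_rows: Moves the arm, as the interface text tells. Its arguments: {"type":"object","properties":{"rows":{"type":"array","items":{"type":"array","items":{"type":"array","items":{"type":"number","minimum":-1,"maximum":1}}}},"newtons":{"type":"number"}},"required":["rows"]}

```bash
mkdir -p pics; ls; python3 - <<'E'
from bench import manip
import cv2
o=manip.get_obs(); print({k:o[k] for k in o})
for n in("scene","top"):
    im=manip.get_image(n); cv2.imwrite(f"pics/{n}0.png",im["pixels"]); print(n,im["fx"],im["cx"],im["cy"],im["R"],im["t"])
E
```

```text
pics
{'t': 0.0, 'q': array([-1.24892831e+00,  2.64734127e-01,  1.60536351e+00,  6.47563229e-06,
        1.27368551e+00, -3.68902111e-02]), 'dq': array([-9.75732256e-05,  7.32311861e-04,  2.29290332e-03,  2.76827629e-04,
        6.01359233e-04, -3.05021175e-04]), 'joint_efforts': array([ 2.94620077e-05, -5.02121258e+01, -3.56872094e+01,  7.28154229e-02,
        2.95319594e-02, -1.29352056e-04]), 'tool_pos': array([ 0.23678412, -0.6313547 ,  0.23740648]), 'tcp_rot': array([ 9.83954239e-01,  1.78417642e-01, -1.52469434e-04, -1.08458678e-03]), 'ft_force': array([0.10784398, 1.11953831, 0.05898382]), 'ft_torque': array([0.01053789, 0.02972749, 0.0231831 ]), 'finger_force': 0.0, 'width': 0.08801933192739696}
scene 573.7992052714937 326.4012433731186 235.7398310926833 [[ 0.70347138 -0.71056909  0.01481818]
 [-0.50754011 -0.51684713 -0.6893998 ]
 [ 0.49752492  0.47745221 -0.72422948]] [-0.40347902  0.32007381  1.51440363]
top 556.599926258057 317.91040355333206 241.54912397491898 [[ 0.02654196 -0.99950398 -0.0169504 ]
 [-0.97986828 -0.02265667 -0.19835532]
 [ 0.19787289  0.0218739  -0.9799836 ]] [-0.06821989  0.52601362  1.25914041]
```

View pics/scene0.png

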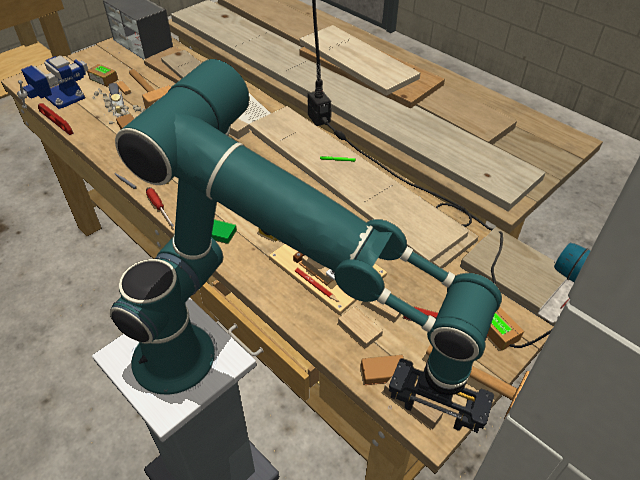

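View pics/top0.png

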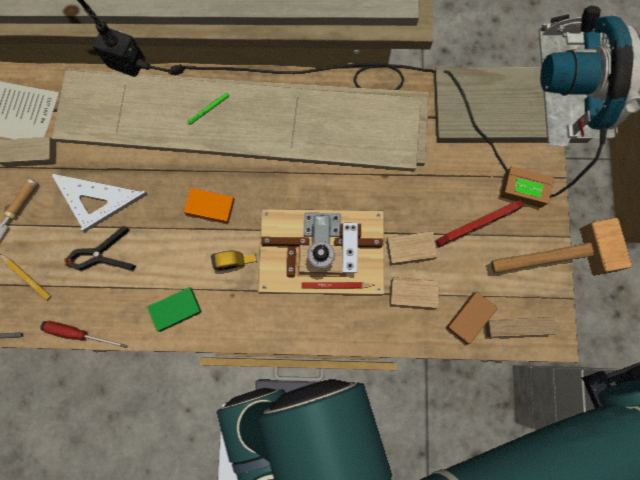

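The top view shows the jig at about (320,252) with the knob and ring near (320,254) and the bracket column above, at about (321,225). The scene view is blocked by the arm. I'll enlarge the top view and locate the jig corners and knob.

```bash
cat > h.py <<'E'
import numpy as np, cv2
from bench import manip
def ray(im,u,v,z):
    R=np.array(im["R"]);t=np.array(im["t"]);c=-R.T@t
    d=R.T@np.array([(u-im["cx"])/im["fx"],(v-im["cy"])/im["fy"],1]);return c+d*(z-c[2])/d[2]
def proj(im,X):
    p=np.array(im["R"])@np.array(X)+np.array(im["t"]);return im["fx"]*p[0]/p[2]+im["cx"],im["fy"]*p[1]/p[2]+im["cy"]
E
python3 - <<'E'
from h import *
im=manip.get_image("top");p=im["pixels"]
c=cv2.resize(p[200:300,250:395],None,fx=5.5,fy=5.5,interpolation=cv2.INTER_CUBIC);cv2.imwrite("pics/c1.png",c)
print(ray(im,320,252,.13))
E
```

```text
[ 0.48842816 -0.06209694  0.13      ]
```

View pics/c1.png

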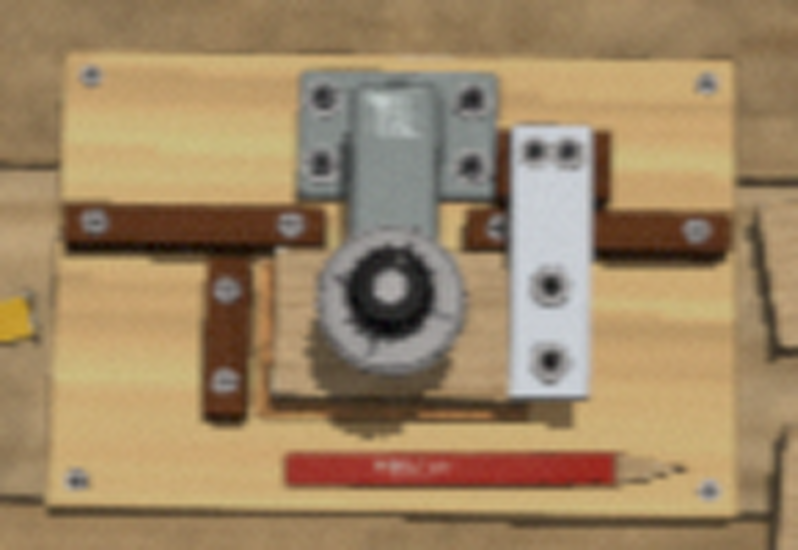

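The crop shows the jig base corners at (66,53), (733,60), (735,516) and (48,510). The ring is centred at (391,302) and the knob top at (389,290). The column points up-image, roughly world +x.

```bash
python3 - <<'E'
from h import *
im=manip.get_image("top");p=im["pixels"]
f=lambda x,y,z:ray(im,250+(x+.5)/5.5-.5,200+(y+.5)/5.5-.5,z)
C=[f(66,53,.018),f(733,60,.018),f(735,514,.018),f(50,510,.018)]
for c in C:print(c)
print([np.linalg.norm(C[i]-C[(i+1)%4])for i in range(4)])
c=np.mean(C,0);e=C[0]+C[3]-C[1]-C[2];yaw=np.arctan2(-e[0],e[1]);print("yaw",yaw,"axis from base",c[:2]-.0275*np.array([np.cos(yaw),np.sin(yaw)]))
print("ring",f(391,302,.126),f(391-75,302,.126)-f(391+75,302,.126),"knob",f(389,290,.148), f(389-46,290,.148)-f(389+46,290,.148))
E
```

```text
[0.61205641 0.08582825 0.018     ]
[ 0.61540024 -0.21084641  0.018     ]
[ 0.41357701 -0.21240121  0.018     ]
[0.40800034 0.08323985 0.018     ]
[np.float64(0.29669350180253806), np.float64(0.20182921588444522), np.float64(0.2956936449317401), np.float64(0.20407248143103976)]
yaw 0.015059239037419368 axis from base [ 0.48476162 -0.06395899]
ring [ 0.4835804  -0.06367624  0.126     ] [-0.00141783  0.06025352  0.        ] knob [ 0.4844567 -0.0631296  0.148    ] [-0.00085201  0.03631374  0.        ]
```

Request:
send_rows(rows=[[[0.43,-0.445,0,0,0,-0.44,-1],[0.43,-0.445,0,0,0,-0.44,-1],[0.43,-0.445,0,0,0,-0.44,-1],[0.43,-0.445,0,0,0,-0.44,-1],[0.43,-0.445,0,0,0,-0.44,-1],[0.43,-0.445,0,0,0,-0.44,-1],[0.43,-0.445,0,0,0,-0.44,-1],[0.43,-0.445,0,0,0,-0.44,-1]]])

```text
t: 1.2
tool_pos: [0.4365, -0.1714, 0.2389]
tcp_rot: [0.643, 0.766, 0.0, 0.0]
ft_force: [0.9, -1.4, 0.9]
width: 0.0881
finger_force: 0.0
```

```bash
cat >> h.py <<'E'
A=np.array([.4843,-.0636])
def st(z=None,yawd=0):
    o=manip.get_obs();from scipy.spatial.transform import Rotation as Ro
    R=Ro.from_quat(o["tcp_rot"]);P=np.array(o["tool_pos"])
    print("t",round(o["t"],2),"pos",P.round(4),"axis",R.as_matrix()[:,2].round(4),"yaw",np.round(np.arctan2(*R.as_matrix()[[1,0],0]),4),"q",o["q"].round(3),"F",o["ft_force"].round(1),"M",o["ft_torque"].round(3),"w",round(o["width"],4),round(o["finger_force"],1))
    g=np.array([*A,P[2] if z is None else z]);print("to axis, tool frame",R.inv().apply(g-P).round(4))
    return o
E
python3 -c "
from h import *
st(.24)"
```

```text
t 1.2 pos [ 0.4365 -0.1714  0.2389] axis [ 8.e-04 -4.e-04 -1.e+00] yaw 1.744 q [-0.427 -0.135  2.027  0.     1.249 -0.601] F [ 0.9 -1.4  0.9] M [-0.035 -0.115  0.06 ] w 0.0881 0.0
to axis, tool frame [ 0.098   0.0657 -0.0011]
```

Request:
send_rows(rows=[[[0.098,0.066,0,0,0,-0.45,-1],[0.098,0.066,0,0,0,-0.45,-1],[0.098,0.066,0,0,0,-0.45,-1],[0.098,0.066,0,0,0,-0.45,-1],[0.098,0.066,0,0,0,-0.45,-1],[0.098,0.066,0,0,0,-0.45,-1],[0.098,0.066,0,0,0,-0.45,-1],[0.098,0.066,0,0,0,-0.45,-1]]])

```text
t: 2.2
tool_pos: [0.4843, -0.0655, 0.2385]
tcp_rot: [-0.009, 1.0, 0.0, -0.0]
ft_force: [0.4, -0.2, 0.3]
width: 0.088
finger_force: 0.0
```

```bash
python3 -c "
from h import *
st(.2)
im=manip.get_image('scene');p=im['pixels'];u,v=map(int,proj(im,[*A,.12]));print(u,v)
cv2.imwrite('pics/s1.png',cv2.resize(p[v-45:v+45,u-60:u+60],None,fx=6.5,fy=6.5,interpolation=cv2.INTER_CUBIC))
"
```

```text
t 2.2 pos [ 0.4843 -0.0655  0.2385] axis [-3.e-04  0.e+00 -1.e+00] yaw -3.1243 q [-0.185 -0.093  1.99  -0.     1.245 -1.774] F [ 0.4 -0.2  0.3] M [ 0.05  -0.129 -0.012] w 0.088 0.0
to axis, tool frame [-0.      0.0019  0.0385]
320 244
```

View pics/s1.png

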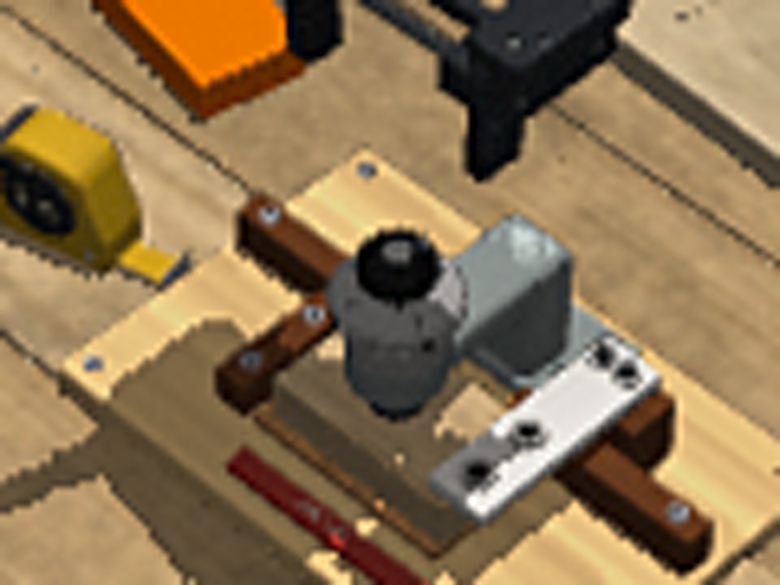

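The scene crop shows the knob top centre at about (398,247) and the ring around (398,290), with the view clear. I'll work out heights along the axis.

```bash
python3 -c "
from h import *
im=manip.get_image('scene')
for z in (.108,.112,.118,.126,.13,.138,.142,.146,.15,.154):
    u,v=proj(im,[*A,z]);print(z,round((u-260+.5)*6.5-.5,1),round((v-199+.5)*6.5-.5,1))
# sample top edge check: ring nearest-camera rim
"
```

```text
0.108 398.1 315.6
0.112 398.2 309.5
0.118 398.3 300.2
0.126 398.5 287.9
0.13 398.5 281.6
0.138 398.7 269.1
0.142 398.7 262.8
0.146 398.8 256.5
0.15 398.9 250.2
0.154 399.0 243.8
```

Knob top is about z 0.152, so the underside is about 0.136, and the ring top is at most 0.128. I'll put the tips at z 0.132 and turn the wrist back to q6 of about -2.3.

Request:
send_rows(rows=[[[0,0.002,0.05,0,0,-0.17,-1],[0,0.002,0.08,0,0,-0.17,-1],[0,0.002,0.1,0,0,-0.17,-1],[0,0.002,0.1065,0,0,-0.17,-1],[0,0.002,0.1065,0,0,-0.17,-1],[0,0.002,0.1065,0,0,-0.17,-1]]])

```text
t: 3.05
tool_pos: [0.4854, -0.0637, 0.1334]
tcp_rot: [-0.269, 0.963, -0.0, 0.001]
ft_force: [-0.0, -0.3, -0.3]
width: 0.0884
finger_force: 0.0
```

```bash
python3 -c "
from h import *
st(.132)"
```

```text
t 3.05 pos [ 0.4854 -0.0637  0.1334] axis [ 1.9e-03 -3.0e-04 -1.0e+00] yaw -2.5962 q [-0.181  0.004  2.102  0.     1.033 -2.298] F [-0.  -0.3 -0.3] M [ 0.091 -0.102 -0.024] w 0.0884 0.0
to axis, tool frame [0.0009 0.0007 0.0014]
```

Request:
send_rows(newtons=8, rows=[[[0,0,0,0,0,0,1],[0,0,0,0,0,0,1],[0,0,0,0,0,0,1],[0,0,0,0,0,0,1],[0,0,0,0,0,0,1]]])

```text
t: 3.68
tool_pos: [0.4845, -0.0636, 0.1322]
tcp_rot: [-0.27, 0.963, 0.0, -0.0]
ft_force: [-0.6, -0.9, -1.2]
width: 0.04
finger_force: 0.0
```

```bash
python3 -c "
from h import *
st(.132)
im=manip.get_image('scene');p=im['pixels']
cv2.imwrite('pics/s2.png',cv2.resize(p[199:289,260:380],None,fx=6.5,fy=6.5,interpolation=cv2.INTER_CUBIC))"
```

```text
t 3.67 pos [ 0.4845 -0.0636  0.1322] axis [-1.e-04  0.e+00 -1.e+00] yaw -2.5944 q [-0.181  0.005  2.104 -0.     1.033 -2.299] F [-0.6 -0.9 -1.2] M [ 0.12  -0.073 -0.002] w 0.04 0.0
to axis, tool frame [0.0002 0.     0.0002]
```

View pics/s2.png

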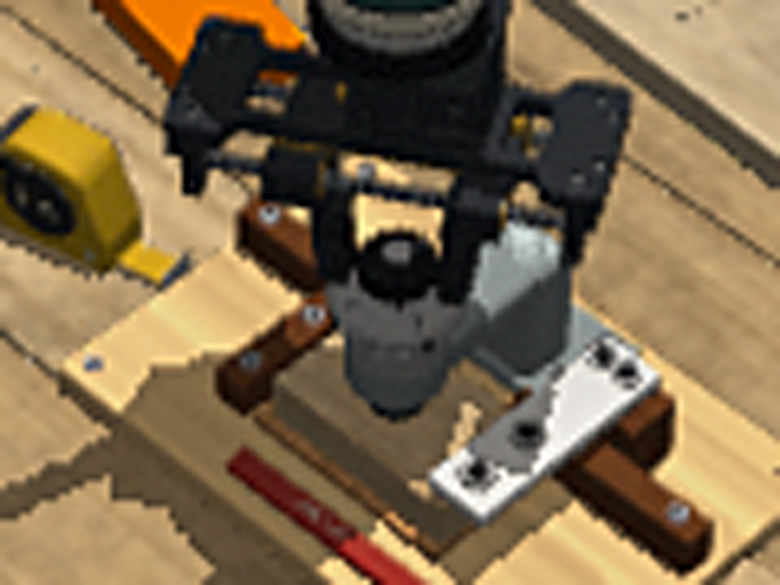

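The fingers straddle the knob at (398,260) in the crop and are still closing. I'll continue.

Request:
send_rows(newtons=8, rows=[[[0,0,0,0,0,0,1],[0,0,0,0,0,0,1],[0,0,0,0,0,0,1]]])

```text
t: 4.1
tool_pos: [0.4846, -0.0638, 0.1322]
tcp_rot: [-0.27, 0.963, -0.0, 0.0]
ft_force: [1.4, -2.3, -2.0]
width: 0.0358
finger_force: 8.0
```

```bash
python3 -c "
from h import *
st(.132)"
```

```text
t 4.1 pos [ 0.4846 -0.0638  0.1322] axis [ 2.e-04 -4.e-04 -1.e+00] yaw -2.5943 q [-0.182  0.005  2.104 -0.     1.032 -2.3  ] F [ 1.4 -2.3 -2. ] M [-0.221 -0.259  0.043] w 0.0358 8.0
to axis, tool frame [0.0001 0.0004 0.0002]
```

Request:
send_rows(newtons=40, rows=[[[0,0,0,0,0,0,1],[0,0,0,0,0,0,1],[0,0,0.0002,0,0,0.04,1],[0,0,0.0004,0,0,0.08,1],[0,0,0.0006,0,0,0.12,1]]])

```text
t: 4.72
tool_pos: [0.4847, -0.0639, 0.1316]
tcp_rot: [-0.083, 0.997, -0.0, 0.0]
ft_force: [1.8, -4.0, -2.5]
width: 0.035
finger_force: 40.0
```

```bash
python3 -c "
from h import *
st(.132)"
```

```text
t 4.72 pos [ 0.4847 -0.0639  0.1316] axis [ 4.e-04 -9.e-04 -1.e+00] yaw -2.9745 q [-1.820e-01  6.000e-03  2.104e+00 -1.000e-03  1.031e+00 -1.919e+00] F [ 1.8 -4.  -2.5] M [-0.432 -0.37   0.253] w 0.035 40.0
to axis, tool frame [ 0.0003  0.0004 -0.0004]
```

Request:
send_rows(rows=[[[0,0,0,0,0,0,1],[0,0,0,0,0,0,1]]])

```text
t: 4.97
tool_pos: [0.4847, -0.0639, 0.1316]
tcp_rot: [-0.086, 0.996, -0.0, 0.0]
ft_force: [1.9, -5.0, -3.5]
width: 0.0349
finger_force: 40.0
```

```bash
python3 -c "
from h import *
st(.132)"
```

```text
t 4.97 pos [ 0.4847 -0.0639  0.1316] axis [ 4.e-04 -5.e-04 -1.e+00] yaw -2.9696 q [-0.182  0.006  2.104 -0.     1.031 -1.924] F [ 1.9 -5.  -3.5] M [-0.639 -0.411 -0.254] w 0.0349 40.0
to axis, tool frame [ 0.0003  0.0004 -0.0004]
```

Request:
send_rows(rows=[[[0,0,0.0002,0,0,0.04,1],[0,0,0.0004,0,0,0.08,1],[0,0,0.0006,0,0,0.12,1]]])

```text
t: 5.35
tool_pos: [0.4847, -0.0641, 0.131]
tcp_rot: [0.104, 0.995, -0.001, 0.0]
ft_force: [1.3, -5.9, -3.4]
width: 0.0346
finger_force: 40.0
```

```bash
python3 -c "
from h import *
st(.132)"
```

```text
t 5.35 pos [ 0.4847 -0.0641  0.131 ] axis [ 4.0e-04 -1.2e-03 -1.0e+00] yaw 2.9338 q [-1.820e-01  6.000e-03  2.105e+00 -1.000e-03  1.030e+00 -1.544e+00] F [ 1.3 -5.9 -3.4] M [-0.712 -0.468  0.261] w 0.0346 40.0
to axis, tool frame [ 0.0005  0.0004 -0.001 ]
```

Request:
send_rows(rows=[[[0,0,0.0002,0,0,0.04,1],[0,0,0.0004,0,0,0.08,1]]])

```text
t: 5.6
tool_pos: [0.4846, -0.0642, 0.1306]
tcp_rot: [0.227, 0.974, -0.001, 0.0]
ft_force: [2.2, -5.9, -3.2]
width: 0.0354
finger_force: 40.0
```

```bash
python3 -c "
from h import *
st(.132)"
```

```text
t 5.6 pos [ 0.4846 -0.0642  0.1306] axis [ 3.0e-04 -1.4e-03 -1.0e+00] yaw 2.6826 q [-1.820e-01  7.000e-03  2.105e+00 -2.000e-03  1.029e+00 -1.293e+00] F [ 2.2 -5.9 -3.2] M [-0.854 -0.485  0.254] w 0.0354 40.0
to axis, tool frame [ 0.0006  0.0004 -0.0014]
```

Request:
send_rows(rows=[[[0,0,0.0002,0,0,0.04,1],[0,0,0.0004,0,0,0.08,1]]])

```text
t: 5.85
tool_pos: [0.4846, -0.0643, 0.1302]
tcp_rot: [0.348, 0.938, -0.001, 0.0]
ft_force: [2.3, -5.8, -2.0]
width: 0.0353
finger_force: 40.0
```

```bash
python3 -c "
from h import *
st(.132)"
```

```text
t 5.85 pos [ 0.4846 -0.0643  0.1302] axis [ 3.0e-04 -1.6e-03 -1.0e+00] yaw 2.4312 q [-1.820e-01  7.000e-03  2.106e+00 -2.000e-03  1.028e+00 -1.041e+00] F [ 2.3 -5.8 -2. ] M [-0.893 -0.416  0.245] w 0.0353 40.0
to axis, tool frame [ 0.0007  0.0003 -0.0018]
```

Request:
send_rows(rows=[[[0,0,0.0002,0,0,0.04,1],[0,0,0.0004,0,0,0.08,1]]])

```text
t: 6.1
tool_pos: [0.4845, -0.0644, 0.1298]
tcp_rot: [0.463, 0.887, -0.001, 0.0]
ft_force: [1.0, -5.1, -2.1]
width: 0.035
finger_force: 40.0
```

```bash
python3 -c "
from h import *
st(.132)"
```

```text
t 6.1 pos [ 0.4845 -0.0644  0.1298] axis [-0.     -0.0017 -1.    ] yaw 2.18 q [-1.820e-01  8.000e-03  2.106e+00 -2.000e-03  1.028e+00 -7.900e-01] F [ 1.  -5.1 -2.1] M [-0.932 -0.391  0.247] w 0.035 40.0
to axis, tool frame [ 0.0008  0.0003 -0.0022]
```

Request:
send_rows(rows=[[[0,0,0.0002,0,0,0.04,1],[0,0,0.0004,0,0,0.08,1]]])

```text
t: 6.35
tool_pos: [0.4844, -0.0644, 0.1294]
tcp_rot: [0.57, 0.822, -0.001, 0.0]
ft_force: [0.4, -6.6, -1.9]
width: 0.0348
finger_force: 40.0
```

```bash
python3 -c "
from h import *
st(.132)"
```

```text
t 6.35 pos [ 0.4844 -0.0644  0.1294] axis [-2.0e-04 -1.8e-03 -1.0e+00] yaw 1.9287 q [-1.820e-01  8.000e-03  2.106e+00 -2.000e-03  1.027e+00 -5.390e-01] F [ 0.4 -6.6 -1.9] M [-1.022 -0.33   0.274] w 0.0348 40.0
to axis, tool frame [ 0.0008  0.0002 -0.0026]
```

Request:
send_rows(rows=[[[0,0,0.0002,0,0,0.04,1],[0,0,0.0004,0,0,0.08,1]]])

```text
t: 6.6
tool_pos: [0.4843, -0.0645, 0.129]
tcp_rot: [0.668, 0.744, -0.001, 0.0]
ft_force: [-0.1, -6.3, -2.0]
width: 0.0353
finger_force: 40.0
```

```bash
python3 -c "
from h import *
st(.132)"
```

```text
t 6.6 pos [ 0.4843 -0.0645  0.129 ] axis [-5.0e-04 -1.9e-03 -1.0e+00] yaw 1.6775 q [-1.820e-01  9.000e-03  2.107e+00 -2.000e-03  1.026e+00 -2.870e-01] F [-0.1 -6.3 -2. ] M [-1.014 -0.258  0.298] w 0.0353 40.0
to axis, tool frame [ 0.0009  0.0001 -0.003 ]
```

Request:
send_rows(rows=[[[0,0,0.0002,0,0,0.04,1]]])

```text
t: 6.72
tool_pos: [0.4842, -0.0645, 0.1288]
tcp_rot: [0.714, 0.7, -0.001, 0.0]
ft_force: [-0.0, -5.7, -0.4]
width: 0.0353
finger_force: 40.0
```

```bash
python3 -c "
from h import *
st(.132)"
```

```text
t 6.72 pos [ 0.4842 -0.0645  0.1288] axis [-6.0e-04 -1.9e-03 -1.0e+00] yaw 1.5519 q [-1.820e-01  9.000e-03  2.107e+00 -2.000e-03  1.026e+00 -1.620e-01] F [-0.  -5.7 -0.4] M [-1.047 -0.143  0.304] w 0.0353 40.0
to axis, tool frame [ 0.0009  0.     -0.0032]
```

Request:
send_rows(rows=[[[0,0,0.0001,0,0,0.03,1]]])

```text
t: 6.85
tool_pos: [0.4841, -0.0645, 0.1287]
tcp_rot: [0.746, 0.666, -0.001, 0.0]
ft_force: [-0.2, -7.7, -1.2]
width: 0.0349
finger_force: 40.0
```

```bash
python3 -c "
from h import *
st(.132)"
```

```text
t 6.85 pos [ 0.4841 -0.0645  0.1287] axis [-7.0e-04 -1.9e-03 -1.0e+00] yaw 1.4584 q [-1.820e-01  9.000e-03  2.107e+00 -2.000e-03  1.026e+00 -6.800e-02] F [-0.2 -7.7 -1.2] M [-1.054 -0.173  0.328] w 0.0349 40.0
to axis, tool frame [ 0.0009  0.     -0.0033]
```

Request:
send_rows(rows=[[[0,0,0.0001,0,0,0.03,1]]])

```text
t: 6.98
tool_pos: [0.4841, -0.0645, 0.1286]
tcp_rot: [0.776, 0.631, -0.001, 0.001]
ft_force: [0.5, -5.9, -2.3]
width: 0.0346
finger_force: 40.0
```

```bash
python3 -c "
from h import *
st(.132)"
```

```text
t 6.97 pos [ 0.4841 -0.0645  0.1286] axis [-8.0e-04 -1.9e-03 -1.0e+00] yaw 1.3645 q [-1.820e-01  9.000e-03  2.107e+00 -2.000e-03  1.026e+00  2.600e-02] F [ 0.5 -5.9 -2.3] M [-1.064 -0.166  0.301] w 0.0346 40.0
to axis, tool frame [ 0.0009 -0.     -0.0034]
```

Request:
send_rows(rows=[[[0,0,0.0001,0,0,0.03,1]]])

```text
t: 7.1
tool_pos: [0.4841, -0.0645, 0.1285]
tcp_rot: [0.805, 0.593, -0.001, 0.001]
ft_force: [0.7, -6.6, -1.7]
width: 0.0349
finger_force: 40.0
```

```bash
python3 -c "
from h import *
st(.132)"
```

```text
t 7.1 pos [ 0.4841 -0.0645  0.1285] axis [-8.e-04 -2.e-03 -1.e+00] yaw 1.2703 q [-1.820e-01  9.000e-03  2.107e+00 -2.000e-03  1.026e+00  1.200e-01] F [ 0.7 -6.6 -1.7] M [-1.037 -0.142  0.336] w 0.0349 40.0
to axis, tool frame [ 0.0009 -0.0001 -0.0035]
```

```bash
cat >> h.py <<'E'
def rest(n=12):
    L=[]
    for i in range(n):
        manip.get_image("top");o=manip.get_obs();L.append([o["ft_torque"][2],o["ft_force"][2],o["q"][5]])
    L=np.array(L);print(L[:,0].round(3),"mean late",L[4:].mean(0).round(4))
E
python3 -c "
from h import *
rest()"
```

```text
[ 0.003 -0.2   -0.197 -0.149 -0.165 -0.166 -0.18  -0.201 -0.113 -0.161
 -0.229 -0.141] mean late [-0.1696 -2.2622  0.1177]
```

Request:
send_rows(rows=[[[0,0,0.0001,0,0,0.02,1],[0,0,0.0002,0,0,0.04,1],[0,0,0.0002,0,0,0.04,1]]])

```text
t: 8.07
tool_pos: [0.484, -0.0644, 0.1282]
tcp_rot: [0.84, 0.542, -0.001, 0.0]
ft_force: [-0.3, -6.7, -1.9]
width: 0.035
finger_force: 40.0
```

```bash
python3 -c "
from h import *
rest(24);st()"
```

```text
[ 0.005 -0.013  0.014  0.002  0.025 -0.004  0.004  0.029 -0.024  0.029
  0.051  0.005  0.029  0.045 -0.031  0.026  0.018  0.008  0.032  0.057
  0.023  0.055  0.011  0.023] mean late [ 0.0206 -1.493   0.243 ]
t 9.28 pos [ 0.484  -0.0644  0.1283] axis [-9.0e-04 -1.7e-03 -1.0e+00] yaw 1.1468 q [-1.820e-01  9.000e-03  2.108e+00 -2.000e-03  1.025e+00  2.430e-01] F [-0.2 -6.  -2.2] M [-1.079 -0.139  0.023] w 0.0349 40.0
to axis, tool frame [ 0.0009 -0.0001 -0.    ]
```

Request:
send_rows(rows=[[[0,0,-0.0003,0,0,-0.05,1],[0,0,-0.0006,0,0,-0.1,1],[0,0,-0.0008,0,0,-0.15,1],[0,0,-0.001,0,0,-0.2,1],[0,0,-0.001,0,0,-0.2,1],[0,0,-0.0009,0,0,-0.18,1],[0,0,-0.0008,0,0,-0.16,1]]])

```text
t: 10.15
tool_pos: [0.4843, -0.0645, 0.129]
tcp_rot: [0.679, 0.734, -0.001, 0.0]
ft_force: [1.7, -7.1, -2.9]
width: 0.0351
finger_force: 40.0
```

```bash
cat > m.py <<'E'
from h import *
o=manip.get_obs();open("log.txt","a").write(f"{o['q'][5]:.4f} {o['ft_torque'][2]:.4f} {o['ft_force'][2]:.2f}\n")
print(open("log.txt").read().split("\n")[-2])
E
python3 m.py
```

```text
-0.2581 0.2092 -2.86
```

Request:
send_rows(rows=[[[0,0,0.0001,0,0,0.03,1]]])

```text
t: 10.28
tool_pos: [0.4842, -0.0645, 0.1289]
tcp_rot: [0.713, 0.701, -0.001, 0.0]
ft_force: [0.6, -7.0, -2.7]
width: 0.035
finger_force: 40.0
```

```bash
python3 m.py
```

```text
-0.1631 0.2571 -2.67
```

Request:
send_rows(rows=[[[0,0,0.0002,0,0,0.03,1]]])

```text
t: 10.4
tool_pos: [0.4842, -0.0645, 0.1287]
tcp_rot: [0.746, 0.666, -0.001, 0.0]
ft_force: [0.1, -6.3, -1.1]
width: 0.0351
finger_force: 40.0
```

```bash
python3 m.py
```

```text
-0.0686 0.2769 -1.05
```

Request:
send_rows(rows=[[[0,0,0.0001,0,0,0.03,1]]])

```text
t: 10.52
tool_pos: [0.4841, -0.0645, 0.1286]
tcp_rot: [0.776, 0.631, -0.001, 0.001]
ft_force: [1.2, -7.7, -1.4]
width: 0.035
finger_force: 40.0
```

```bash
python3 m.py
```

```text
0.0256 0.2899 -1.35
```

Request:
send_rows(rows=[[[0,0,0.0002,0,0,0.03,1]]])

```text
t: 10.65
tool_pos: [0.4841, -0.0645, 0.1284]
tcp_rot: [0.805, 0.593, -0.001, 0.0]
ft_force: [1.3, -5.9, -0.8]
width: 0.0347
finger_force: 40.0
```

```bash
python3 m.py
```

```text
0.1198 0.3834 -0.81
```

Request:
send_rows(rows=[[[0,0,0.0001,0,0,0.03,1]]])

```text
t: 10.78
tool_pos: [0.4841, -0.0644, 0.1283]
tcp_rot: [0.832, 0.555, -0.001, 0.001]
ft_force: [-0.8, -7.0, -1.6]
width: 0.0348
finger_force: 40.0
```

```bash
python3 m.py; python3 -c "
from h import *
st()"
```

```text
0.2140 0.3428 -1.56
t 10.78 pos [ 0.4841 -0.0644  0.1283] axis [-0.001  -0.0019 -1.    ] yaw 1.1761 q [-1.820e-01  9.000e-03  2.107e+00 -2.000e-03  1.025e+00  2.140e-01] F [-0.8 -7.  -1.6] M [-0.99  -0.155  0.343] w 0.0348 40.0
to axis, tool frame [ 0.0009 -0.0001 -0.    ]
```

Request:
send_rows(rows=[[[0,0,0.0001,0,0,0.016,1]]])

```text
t: 10.9
tool_pos: [0.484, -0.0644, 0.1282]
tcp_rot: [0.845, 0.534, -0.001, 0.001]
ft_force: [0.4, -7.3, -0.9]
width: 0.0351
finger_force: 40.0
```

```bash
python3 m.py
```

```text
0.2632 0.4173 -0.92
```

Request:
send_rows(rows=[[[0,0,-0.0003,0,0,-0.05,1],[0,0,-0.0005,0,0,-0.09,1],[0,0,-0.0004,0,0,-0.07,1],[0,0,-0.0002,0,0,-0.04,1]]])

```text
t: 11.4
tool_pos: [0.4841, -0.0645, 0.1284]
tcp_rot: [0.81, 0.586, -0.001, 0.0]
ft_force: [0.3, -6.3, -1.5]
width: 0.035
finger_force: 40.0
```

```bash
python3 m.py
```

```text
0.1384 0.2434 -1.48
```

Request:
send_rows(rows=[[[0,0,0.0001,0,0,0.02,1]]])

```text
t: 11.52
tool_pos: [0.4841, -0.0645, 0.1283]
tcp_rot: [0.828, 0.56, -0.001, 0.001]
ft_force: [0.4, -6.2, -1.7]
width: 0.0347
finger_force: 40.0
```

```bash
python3 m.py
```

```text
0.2007 0.3489 -1.73
```

Request:
send_rows(rows=[[[0,0,0.0001,0,0,0.02,1]]])

```text
t: 11.65
tool_pos: [0.484, -0.0644, 0.1282]
tcp_rot: [0.845, 0.534, -0.001, 0.001]
ft_force: [0.9, -5.7, -1.8]
width: 0.0347
finger_force: 40.0
```

```bash
python3 m.py
```

```text
0.2632 0.3459 -1.84
```

Pad force is about 80 N. I'll release the knob, wind the wrist back and go to the ring.

Request:
send_rows(rows=[[[0,0,0,0,0,0,-1],[0,0,0,0,0,0,-1],[0,0,0,0,0,0,-1],[0,0,0,0,0,0,-1],[0,0,0,0,0,0,-1],[0,0,0,0,0,0,-1]]])

```text
t: 12.4
tool_pos: [0.4845, -0.0635, 0.1283]
tcp_rot: [0.846, 0.533, 0.0, -0.0]
ft_force: [0.3, 0.2, -0.1]
width: 0.0879
finger_force: 0.0
```

```bash
sed -i 's/^A=.*/A=np.array([.4843,-.0642])/' h.py; python3 -c "
from h import *
st()"
```

```text
t 12.4 pos [ 0.4845 -0.0635  0.1283] axis [-0.e+00  1.e-04 -1.e+00] yaw 1.1254 q [-0.181  0.009  2.107  0.     1.025  0.264] F [ 0.3  0.2 -0.1] M [-0.047 -0.052  0.045] w 0.0879 0.0
to axis, tool frame [-0.0007  0.0001 -0.    ]
```

Request:
send_rows(rows=[[[0,0,0,0,0,-0.45,-1],[0,0,0,0,0,-0.45,-1],[0,0,0,0,0,-0.45,-1],[0,0,0,0,0,-0.45,-1],[0,0,0,0,0,-0.45,-1],[0,0,0,0,0,-0.45,-1],[0,0,0,0,0,-0.45,-1],[0,0,0,0,0,-0.45,-1]]])

```text
t: 13.4
tool_pos: [0.4845, -0.0636, 0.1283]
tcp_rot: [0.295, 0.956, 0.0, -0.0]
ft_force: [-0.2, 0.8, -0.0]
width: 0.0886
finger_force: 0.0
```

```bash
python3 -c "
from h import *
st(.103)"
```

```text
t 13.4 pos [ 0.4845 -0.0636  0.1283] axis [-1.e-04  1.e-04 -1.e+00] yaw 2.5431 q [-0.182  0.01   2.107  0.     1.025 -1.154] F [-0.2  0.8 -0. ] M [ 0.013 -0.154 -0.029] w 0.0886 0.0
to axis, tool frame [-0.0002 -0.0006  0.0253]
```

Request:
send_rows(rows=[[[0,-0.001,0.005,0,0,-0.37,-1],[0,-0.001,0.01,0,0,-0.37,-1],[0,-0.001,0.015,0,0,-0.37,-1],[0,-0.001,0.02,0,0,-0.37,-1],[0,-0.001,0.0253,0,0,-0.37,-1],[0,-0.001,0.0253,0,0,-0.37,-1],[0,-0.001,0.0253,0,0,-0.37,-1],[0,-0.001,0.0253,0,0,-0.37,-1]]])

```text
t: 14.4
tool_pos: [0.484, -0.0644, 0.1031]
tcp_rot: [-0.275, 0.961, -0.0, 0.0]
ft_force: [-0.5, -0.7, -1.2]
width: 0.0885
finger_force: 0.0
```

Request:
send_rows(newtons=8, rows=[[[0,0,0,0,0,0,1],[0,0,0,0,0,0,1],[0,0,0,0,0,0,1],[0,0,0,0,0,0,1],[0,0,0,0,0,0,1]]])

```text
t: 15.02
tool_pos: [0.4839, -0.0643, 0.1031]
tcp_rot: [-0.276, 0.961, 0.0, -0.0]
ft_force: [-0.4, 0.6, 0.5]
width: 0.0613
finger_force: 8.0
```

```bash
python3 -c "
from h import *
st(.103)
im=manip.get_image('scene');p=im['pixels']
cv2.imwrite('pics/s3.png',cv2.resize(p[199:289,260:380],None,fx=6.5,fy=6.5,interpolation=cv2.INTER_CUBIC))"
```

```text
t 15.03 pos [ 0.4839 -0.0643  0.1031] axis [-1.e-04  1.e-04 -1.e+00] yaw -2.5819 q [-0.183  0.04   2.129  0.     0.973 -2.314] F [-0.4  0.6  0.5] M [ 0.135 -0.039 -0.052] w 0.0613 8.0
to axis, tool frame [-0.0004 -0.0001  0.0001]
```

View pics/s3.png

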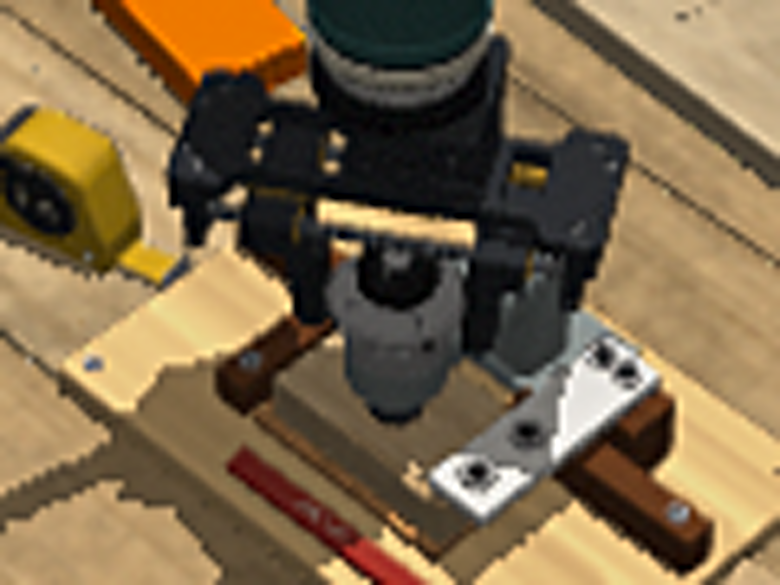

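The ring is gripped at crop (398,300), centred, with the knob clear of the gripper body. Now I'll turn the ring.

Request:
send_rows(newtons=50, rows=[[[0,0,0,0,0,0,1],[0,0,0,0,0,0,1],[0,0,0.0002,0,0,0.04,1],[0,0,0.0004,0,0,0.08,1],[0,0,0.0006,0,0,0.12,1]]])

```text
t: 15.7
tool_pos: [0.4838, -0.0642, 0.1024]
tcp_rot: [-0.09, 0.996, 0.0, -0.0]
ft_force: [-0.8, 2.3, 1.6]
width: 0.0604
finger_force: 50.0
```

```bash
mv log.txt logk.txt; python3 m.py
```

```text
-1.9337 0.3455 1.59
```

Request:
send_rows(rows=[[[0,0,0.0002,0,0,0.04,1]]])

```text
t: 15.82
tool_pos: [0.4838, -0.0641, 0.1022]
tcp_rot: [-0.027, 1.0, 0.0, -0.0]
ft_force: [-0.5, 1.8, 1.9]
width: 0.0599
finger_force: 50.0
```

```bash
python3 m.py
```

```text
-1.8080 0.3549 1.91
```

Request:
send_rows(rows=[[[0,0,0.0002,0,0,0.04,1]]])

```text
t: 15.95
tool_pos: [0.4838, -0.0641, 0.102]
tcp_rot: [0.036, 0.999, 0.0, -0.0]
ft_force: [-0.4, 2.6, 1.0]
width: 0.0602
finger_force: 50.0
```

```bash
python3 m.py
```

```text
-1.6823 0.3707 0.97
```

Request:
send_rows(rows=[[[0,0,0.0002,0,0,0.04,1]]])

```text
t: 16.08
tool_pos: [0.4839, -0.0641, 0.1018]
tcp_rot: [0.098, 0.995, 0.0, -0.0]
ft_force: [-0.7, 2.2, 2.0]
width: 0.0605
finger_force: 50.0
```

```bash
python3 m.py; python3 -c "
from h import *
st()"
```

```text
-1.5567 0.3588 2.03
t 16.07 pos [ 0.4839 -0.0641  0.1018] axis [-2.e-04  4.e-04 -1.e+00] yaw 2.9444 q [-0.183  0.042  2.13   0.     0.97  -1.557] F [-0.7  2.2  2. ] M [ 0.433 -0.031  0.359] w 0.0605 50.0
to axis, tool frame [-0.0005 -0.0001 -0.    ]
```

Request:
send_rows(rows=[[[0,0,0.0002,0,0,0.04,1],[0,0,0.0004,0,0,0.08,1]]])

```text
t: 16.32
tool_pos: [0.4839, -0.064, 0.1014]
tcp_rot: [0.222, 0.975, 0.0, -0.0]
ft_force: [-0.5, 2.6, 0.8]
width: 0.0602
finger_force: 50.0
```

```bash
python3 m.py
```

```text
-1.3053 0.3192 0.83
```

Request:
send_rows(rows=[[[0,0,0.0002,0,0,0.04,1],[0,0,0.0004,0,0,0.08,1]]])

```text
t: 16.58
tool_pos: [0.4839, -0.0639, 0.101]
tcp_rot: [0.343, 0.939, 0.0, -0.0]
ft_force: [-0.7, 3.4, 1.5]
width: 0.0601
finger_force: 50.0
```

```bash
python3 m.py
```

```text
-1.0540 0.3238 1.53
```

Request:
send_rows(rows=[[[0,0,0.0002,0,0,0.04,1],[0,0,0.0004,0,0,0.08,1]]])

```text
t: 16.82
tool_pos: [0.484, -0.0638, 0.1006]
tcp_rot: [0.458, 0.889, 0.0, -0.0]
ft_force: [0.2, 2.3, 1.4]
width: 0.0603
finger_force: 50.0
```

```bash
python3 m.py; python3 -c "
from h import *
st()"
```

```text
-0.8026 0.3576 1.44
t 16.82 pos [ 0.484  -0.0638  0.1006] axis [ 1.e-04  7.e-04 -1.e+00] yaw 2.1902 q [-1.830e-01  4.300e-02  2.131e+00  1.000e-03  9.670e-01 -8.030e-01] F [0.2 2.3 1.4] M [ 0.487 -0.083  0.358] w 0.0603 50.0
to axis, tool frame [-0.0005  0.     -0.    ]
```

Request:
send_rows(rows=[[[0,0,0.0002,0,0,0.04,1],[0,0,0.0004,0,0,0.08,1]]])

```text
t: 17.08
tool_pos: [0.4841, -0.0638, 0.1003]
tcp_rot: [0.566, 0.825, 0.0, -0.0]
ft_force: [-0.5, 4.6, 0.3]
width: 0.0602
finger_force: 50.0
```

```bash
python3 m.py
```

```text
-0.5514 0.3554 0.33
```

Request:
send_rows(rows=[[[0,0,0.0002,0,0,0.04,1],[0,0,0.0004,0,0,0.08,1]]])

```text
t: 17.32
tool_pos: [0.4842, -0.0638, 0.0999]
tcp_rot: [0.665, 0.747, 0.001, -0.0]
ft_force: [1.5, 2.6, -0.2]
width: 0.0603
finger_force: 50.0
```

```bash
python3 m.py
```

```text
-0.3000 0.3371 -0.21
```

Request:
send_rows(rows=[[[0,0,0.0002,0,0,0.04,1],[0,0,0.0004,0,0,0.08,1]]])

```text
t: 17.58
tool_pos: [0.4843, -0.0638, 0.0995]
tcp_rot: [0.753, 0.658, 0.001, -0.0]
ft_force: [1.2, 3.0, 0.4]
width: 0.0603
finger_force: 50.0
```

```bash
python3 m.py; python3 -c "
from h import *
st()"
```

```text
-0.0488 0.3912 0.36
t 17.57 pos [ 0.4843 -0.0638  0.0995] axis [ 7.e-04  8.e-04 -1.e+00] yaw 1.4364 q [-1.830e-01  4.500e-02  2.132e+00  1.000e-03  9.650e-01 -4.900e-02] F [1.2 3.  0.4] M [ 0.467 -0.199  0.391] w 0.0603 50.0
to axis, tool frame [-0.0004  0.0001 -0.    ]
```

Request:
send_rows(rows=[[[0,0,0.0002,0,0,0.04,1]]])

```text
t: 17.7
tool_pos: [0.4843, -0.0638, 0.0993]
tcp_rot: [0.793, 0.609, 0.001, -0.0]
ft_force: [-0.5, 3.4, 1.2]
width: 0.0605
finger_force: 50.0
```

```bash
python3 m.py
```

```text
0.0768 0.4319 1.25
```

Request:
send_rows(rows=[[[0,0,0.0002,0,0,0.04,1]]])

```text
t: 17.82
tool_pos: [0.4844, -0.0638, 0.0992]
tcp_rot: [0.829, 0.559, 0.001, -0.0]
ft_force: [0.3, 3.1, 1.1]
width: 0.0601
finger_force: 50.0
```

```bash
python3 m.py
```

```text
0.2024 0.4436 1.05
```

Request:
send_rows(rows=[[[0,0,0.0002,0,0,0.04,1]]])

```text
t: 17.95
tool_pos: [0.4845, -0.0638, 0.099]
tcp_rot: [0.863, 0.505, 0.001, 0.0]
ft_force: [1.3, 3.8, 0.8]
width: 0.0602
finger_force: 50.0
```

```bash
python3 m.py
```

```text
0.3280 0.5095 0.81
```

Request:
send_rows(rows=[[[0,0,0.0002,0,0,0.04,1]]])

```text
t: 18.08
tool_pos: [0.4845, -0.0639, 0.0988]
tcp_rot: [0.893, 0.45, 0.001, 0.0]
ft_force: [0.1, 3.2, 0.8]
width: 0.0604
finger_force: 50.0
```

```bash
python3 m.py; python3 -c "
from h import *
st()"
```

```text
0.4536 0.5330 0.83
t 18.07 pos [ 0.4845 -0.0639  0.0988] axis [ 1.1e-03  5.0e-04 -1.0e+00] yaw 0.9342 q [-1.830e-01  4.600e-02  2.132e+00  1.000e-03  9.630e-01  4.540e-01] F [0.1 3.2 0.8] M [ 0.453 -0.173  0.533] w 0.0604 50.0
to axis, tool frame [-0.0004  0.0001 -0.    ]
```

Request:
send_rows(rows=[[[0,0,0.0001,0,0,0.03,1]]])

```text
t: 18.2
tool_pos: [0.4845, -0.0639, 0.0987]
tcp_rot: [0.913, 0.408, 0.001, 0.0]
ft_force: [1.1, 3.5, 0.5]
width: 0.0602
finger_force: 50.0
```

```bash
python3 m.py
```

```text
0.5470 0.5744 0.50
```

Request:
send_rows(rows=[[[0,0,0,0,0,0,1],[0,0,0,0,0,0,-1],[0,0,0,0,0,0,-1],[0,0,0,0,0,0,-1],[0,0,0,0,0,0,-1],[0,0,0,0,0,0,-1],[0,0,0,0,0,0,-1]]])

```text
t: 19.08
tool_pos: [0.4839, -0.0644, 0.0985]
tcp_rot: [0.913, 0.409, 0.0, 0.0]
ft_force: [0.1, -0.1, 0.2]
width: 0.0882
finger_force: 0.0
```

Request:
send_rows(rows=[[[0,0,-0.03,0,0,0,-1],[0,0,-0.06,0,0,0,-1],[0,0,-0.1,0,0,0,-1],[0,0,-0.14,0,0,0,-1],[0,0,-0.14,0,0,0,-1],[0,0,-0.14,0,0,0,-1]]])

```text
t: 19.82
tool_pos: [0.4835, -0.0643, 0.2378]
tcp_rot: [0.913, 0.409, -0.0, -0.0]
ft_force: [-0.2, 0.4, -1.0]
width: 0.0883
finger_force: 0.0
```

```bash
python3 -c "
from h import *
st()
im=manip.get_image('scene');p=im['pixels']
cv2.imwrite('pics/s4.png',cv2.resize(p[199:289,260:380],None,fx=6.5,fy=6.5,interpolation=cv2.INTER_CUBIC))"
```

```text
t 19.82 pos [ 0.4835 -0.0643  0.2378] axis [-8.e-04  2.e-04 -1.e+00] yaw 0.8426 q [-0.183 -0.094  1.993  0.     1.244  0.545] F [-0.2  0.4 -1. ] M [-0.004 -0.009 -0.014] w 0.0883 0.0
to axis, tool frame [ 0.0006  0.0005 -0.    ]
```

View pics/s4.png

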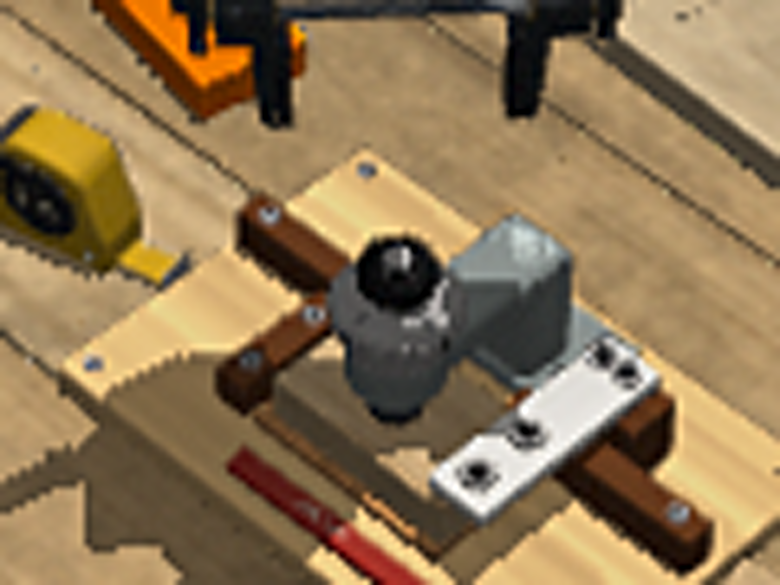

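The ring is seated, the knob now sits lower at crop (398,268), the board, pencil and tape are where they were, and the gripper is clear.

```bash
python3 -c "
from bench import manip
print(manip.finish_job())"
```

```text
the job is handed in; nothing more can be done
None
```

I turned the knob until the pad pressed on the board at about 80 N, then tightened the lock ring to about 140 N; both figures are estimates from noisy wrist-torque readings. The last picture shows the board, pencil and tape in place and the gripper clear, and I handed the job in at about 20 s.

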